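# Open the gem scale's spring lid

## Robot

A 7-joint arm with a two-finger parallel gripper is mounted at the origin on the work surface. World frame = base frame: x ahead of the robot, y to its left, z up, the work surface at z = 0. Lengths are in mm, angles in rad, forces in N, time in s.
With the tool pointing down it reaches from about 425 to 875 mm from the base axis. Payload 4.7 kg.
Tool frame: the origin (TCP) lies midway between the tips of the shut fingers; the grasp point (between the pads) lies 19 mm behind it; z points along the fingers, y is the line along which they close (so a half turn about z gives the same grasp; the last joint's range is limited). The gripper opens to 85 mm and grips with 20 to 120 N. Pads are 22 mm wide; open, the fingers measure 114 mm over their backs; the gripper's body (76 mm by 85 mm) begins 54 mm behind the grasp point. The pads swing forward as they close: fully open they stand 13 mm farther back than shut.
Start: joints at [-1.237, 0.321, -0.07, 1.45, 0.023, 1.371, -0.057], TCP at [204.372, 617.055, 231.349] pointing down, gripper open.
Joint ranges: [-2.86, 2.86], [-0.3, 2.09], [-1.38, 1.24], [0.06, 2.45], [-1.56, 4.7], [0.09, 2.05], [-2.69, 2.69]. Speed limits (rad/s): [2.57, 2.57, 3.14, 3.14, 3.14, 3.14, 3.14].

## Interface

Orientations are given as a unit quaternion [w, x, y, z].
In Python, from workcell import env gives the robot as it stands.
- The arm moves only by the tool jog_arm, never from a script. Its argument "increments" is text: rows parted by semicolons, each of 6 numbers parted by spaces: the shift along the tool's x, y, z in units of 4 cm (1.0 is 4 cm), then the turn, a rotation vector about the tool's x, y, z in units of 6 degrees (1.0 is 6 degrees). A call has exactly 5 rows; each row shifts and turns the commanded pose from where the row before left it, along the tool's axes as they then stand; what a row does not reach is not made up. A row lasts 1/12 s, in which the tool goes at most 41.7 mm and 7.16 degrees, less where a joint would pass 70% of its speed; a pose out of reach is approached as far as the arm can. A call with a number of a shift or a turn outside -1 to 1 is refused whole. A call with a gripper value outside its range is refused whole. "claw" is the opening, from 0 (shut) to 1 (fully open), set as the call begins (left out, the last holds). The fingers move at their own pace and stop on an object; "force" is the grip in N (left out, the last holds). Time passes only in rows, so rows that do not move let the fingers close, or fill a call up. It gives the time, the measured TCP pose, the force, the opening and the grip force at its end, in the units of the state.
- env.read_state(): the state, without advancing time (a new reading comes with each control period).
- env.grab_frame(name): name is "side" or "top"; returns a dict with "color" (480x640x3 uint8, red, green, blue), "K" (3x3 intrinsics, pixels), "rvec" (rotation vector, rad) and "tvec" (3), from world to camera coordinates, as OpenCV has them. Camera axes: x right, y down, z forward; pixel columns grow to the right and rows downward; lengths in mm; the calibration is good to about 2 mm. A picture is of the moment at which its call begins. There is no depth.
- env.finish_job(): hands the job in; it is judged then, once.
The state is a dict: "t": time; "qpos": joint angles; "dq": joint speeds; "joint_torque": joint torques, N m; "ee_pos": TCP position; "tcp_rot": TCP orientation; "wrist_force": force on the tool from outside, world axes, zero at the start; "moment": the same for the moment, N m; "opening": opening from 0.0 (shut) to 1.0 (fully open); "grip_force": force on a finger pad.
Only numpy, scipy, OpenCV 4.12 (cv2) and the standard library are available. Lean on these libraries where they do the work, as an engineer would, in place of code of your own. Each camera call takes 0.05 s, during which the arm holds its last target. There are 200 camera calls.

## Task

Open the gem scale, the box with the display panel beside its lid, so that a stone can be weighed: press its release tab until the lid springs up by itself, then push the lid right back until it is fully open, and come away. Fingertip work only, nothing needs gripping: lift and carry nothing, do not touch the weighing pan or shove the scale about, leave the smaller case shut and everything else where it stands.

Things in the scene. Friction and masses are not known exactly. Their poses are not given: they have to be found in the camera images.
- scale_tab_pad (a point): centre of the top face of the scale's release tab: a level steel pad, 42 mm deep (along the scale's x), 34 wide, 6 thick, jutting from the middle of the front, top 36 mm above the bench; its hook rises 24 mm behind this point, its pivot lies 34 mm behind. Pressed down here with about 3 N it sinks: the hook lets go after 5 mm, stop at 8 mm; springs back when let go. Moves with the tab
- scale_tab (a joint): angle of the scale's release tab in rad: 0 at rest, grows as its pad is pressed down, lets go of the lid at about 0.13, stop at 0.25
- scale_lid (a joint): angle of the scale's lid in rad: 0 shut, 1.85 fully open at its stop, leaning back beyond upright. Once the tab lets go, a spring plunger lifts it to about 0.43 by itself in half a second. From there it must be pushed (about 1 N at the front edge); let go before about 1 rad it sinks back on to the plunger, beyond that hinge friction keeps it where it is left
- scale_hinge (a point): middle of the hinge line of the scale's lid, 55 mm above the bench at the rear edge of the scale, 60 mm behind the scale's origin; fixed to the housing, axes as the scale's: x points from the tab to the hinge, y is the hinge line, z up
- scale_lid_edge (a point): middle of the lower edge of the lid's front, 120 mm from the hinge line; shut, it lies 55 mm above the bench; moves with the lid. The lid is a flat plate 120 x 110 mm, 7 mm thick; a lip 50 mm wide sticks out 5 mm in front of this point
- scale: the gem scale: grey housing 120 mm deep, 110 wide with a flat aluminium lid, and on one side only (its -y side) a white panel 50 mm wide with a small display and three keys, level with the housing; top of the lid 62 mm above the bench. Loose on rubber feet, about 2 kg. Origin under the middle of the part the lid covers; x points from the front (tab) to the hinge, z up
- scale_pan: the weighing pan inside the scale under the lid: steel disc 64 mm across, its top 33 mm above the bench, origin under its centre 16 mm above the bench
- case: a stone case of like make but smaller and without side panel: 100 mm deep, 75 mm wide, lid top 57 mm above the bench, with the same kind of tab in front (pad 42 mm deep, centred 89 mm in front of the origin); it stays shut. Loose, 1.6 kg. Origin under its middle, x from front to hinge
- case_tab (a joint): angle of the stone case's release tab in rad: 0 at rest, lets go at about 0.13
- case_lid (a joint): angle of the stone case's lid in rad: 0 shut
- charcoal: black charcoal block 60 x 30 x 24 mm, between the two boxes; origin under its centre
- stone_jar: small glass jar with metal cap, 32 mm across, 36 mm high, between the two boxes; origin under its centre
- bowl: teal ceramic bowl, 100 mm across, 45 mm high, at the back; origin under its centre
- bangle: brass bangle lying flat, 68 mm across, 8 mm high; origin under its centre
- tweezers: steel tweezers lying flat, 146 mm long, 6 mm high; origin under the middle
- flux: white plastic bottle with yellow cap, 52 mm across, 100 mm high; origin under its centre
- mandrel: steel ring cone on a round foot, 52 mm across, 90 mm high; origin under its centre

How it is judged:
By the outcome, as a careful person would: the job done as asked, in the order asked, and still so for the second after the job is handed in, with the robot touching nothing.
It also fails if it takes over 40 s, if anything falls off the work surface, if the arm or the gripper's body presses on something with over 40 N, if the wrist force passes 120 N, or if a joint passes its speed limit or range.

## Working session

There is one attempt and no reset: what is moved stays moved. The work goes in short steps, Python scripts to look and compute and a tool call to move; the robot and the scene stay as the last step left them, time stands still between calls to the robot, and variables do not carry over. Pictures are saved under pics/ and viewed, at most 10 in all, crops included, and the job is handed in when it is done.

Besides the shell and the picture viewer there is one more tool, called after "Request:" in YAML: its name, and indented under it one key for each argument. jog_arm: Moves the arm, as the interface text tells. Shifts and turns lie within -1 to 1; 1 stands for 4 cm of shift or 6 degrees of turn. Its arguments: {"type":"object","properties":{"increments":{"type":"string"},"claw":{"type":"number"},"force":{"type":"number"}},"required":["increments"]}

```bash
mkdir -p pics
python3 - <<'E'
from workcell import env
import cv2,pickle
for n in("top","side"):
    f=env.grab_frame(n); cv2.imwrite(f"pics/{n}0.png",f["color"][:,:,::-1]); pickle.dump(f,open(f"{n}0.pkl","wb"))
    print(n,f["K"],f["rvec"],f["tvec"])
print(env.read_state())
E
```

```text
top [[455.21632623   0.         319.6278664 ]
 [  0.         455.21632623 235.00294213]
 [  0.           0.           1.        ]] [ 2.11849267 -2.173165    0.16967146] [  7.49071642 597.33288337 965.10357163]
side [[574.23309994   0.         308.34707929]
 [  0.         574.23309994 243.07433443]
 [  0.           0.           1.        ]] [ 2.2525932  -0.61911854  0.27275991] [-531.08414992  270.03191282 1093.10098083]
{'t': 0.1, 'qpos': array([-1.23689379,  0.3217413 , -0.07008084,  1.45158319,  0.02260439,
        1.37080735, -0.05690681]), 'dq': array([ 0.00043041, -0.00345364, -0.0003331 , -0.00302847, -0.00036573,
       -0.00031806, -0.00086095]), 'joint_torque': array([-2.86537461e-04, -4.94878364e+01, -3.83896362e-01, -3.15210664e+01,
        1.30856875e-02,  7.51749321e-03, -3.20277172e-05]), 'ee_pos': array([204.23961301, 616.55455105, 230.32261641]), 'tcp_rot': array([-8.94287437e-05,  1.59211343e-01,  9.87244134e-01, -8.71655360e-04]), 'wrist_force': array([0.15875056, 0.52323867, 0.21472904]), 'moment': array([-0.00415946,  0.00697078, -0.02710148]), 'grip_force': 0.0, 'opening': 0.9999019458656138}
```

View pics/top0.png

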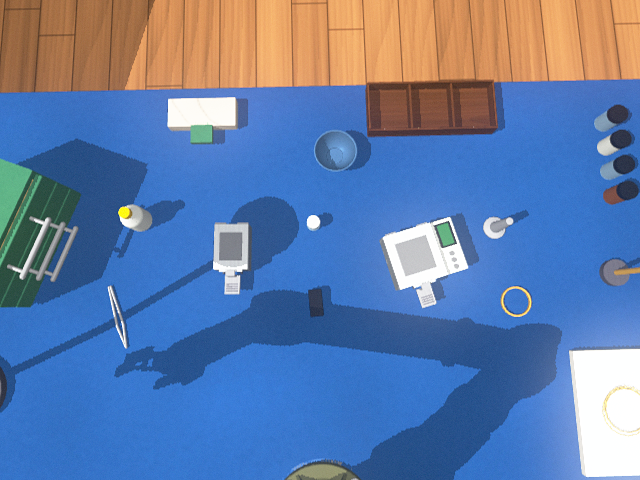

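View pics/side0.png

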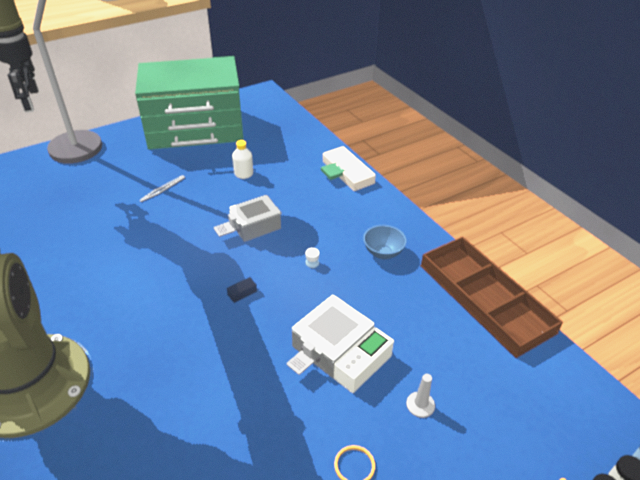

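The top view shows the gem scale at about (425,255), with its tab at (427,295) and its panel on the right (448,245). The case is at (232,245). The side view shows the scale at (343,340) and its tab at (300,362). I'll zoom in on the scale in both.

Run:
```python
import cv2,numpy as np
a=cv2.imread("pics/top0.png")[205:325,360:500]; b=cv2.imread("pics/side0.png")[285:400,275:405]
a=cv2.resize(a,(400*14//12,400),interpolation=cv2.INTER_CUBIC)
a=cv2.resize(cv2.imread("pics/top0.png")[210:310,375:475],(400,400),interpolation=cv2.INTER_CUBIC)
b=cv2.resize(cv2.imread("pics/side0.png")[290:390,285:385],(400,400),interpolation=cv2.INTER_CUBIC)
cv2.imwrite("pics/crop1.png",np.hstack([a,b]))
```

```text
(no output)
```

View pics/crop1.png

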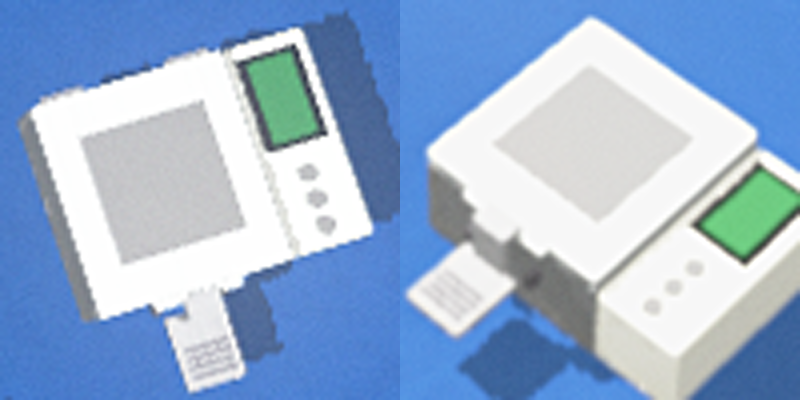

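```bash
cat > h.py <<'E'
import numpy as np,cv2,pickle
def proj(f,P): return cv2.projectPoints(np.asarray(P,float).reshape(-1,3),f["rvec"],f["tvec"],f["K"],None)[0].reshape(-1,2)
def w(p,P):
    c,s=np.cos(p[2]),np.sin(p[2]); P=np.asarray(P,float)
    return np.c_[p[0]+c*P[:,0]-s*P[:,1],p[1]+s*P[:,0]+c*P[:,1],P[:,2]]
E
python3 - <<'E'
from h import *
from scipy.optimize import least_squares
T,S=[pickle.load(open(n+"0.pkl","rb")) for n in("top","side")]
lid=[[60,55,62],[-60,55,62],[60,-55,62],[-60,-55,62]]
lt=[[384.5,235.5],[399.5,289.5],[430.5,223],[448.75,273]]; ls=[[332.5,294.25],[292.5,328.75],[373.75,323.75],[334.25,360.5]]
tt=[[422.5,307.5],[435.75,303]]; ts=[[287,363],[300,374.5]]
def r(p):
    tab=[[p[3]-21,17,36],[p[3]-21,-17,36]]
    return np.r_[(proj(T,w(p,lid))-lt).ravel(),(proj(S,w(p,lid))-ls).ravel(),(proj(T,w(p,tab))-tt).ravel(),(proj(S,w(p,tab))-ts).ravel()]
best=min((least_squares(r,[550,-200,a,-99],loss="soft_l1") for a in(-.3,0,.3)),key=lambda s:s.cost)
print(best.x,best.cost,r(best.x).round(1).reshape(-1,2).tolist())
p=best.x
print(w(p,[[p[3],0,36],[60,0,55],[-60,0,55]]), np.arctan2(p[1],p[0]))
from workcell import env
from scipy.spatial.transform import Rotation as R
q=env.read_state()["tcp_rot"]; print(R.from_quat(np.r_[q[1:],q[0]]).as_matrix().round(3))
E
```

```text
[ 5.46003374e+02 -2.15469539e+02  2.72494762e-01 -9.11331059e+01] 5.642561333043246 [[-1.3, 0.5], [1.3, -0.6], [0.3, -1.5], [0.4, 0.9], [0.1, 0.3], [-1.0, -0.9], [0.7, -0.2], [-0.6, -0.2], [0.2, -0.4], [1.6, -0.5], [-0.5, 0.2], [-0.6, -0.8]]
[[ 458.23285509 -239.99664602   36.        ]
 [ 603.78952216 -199.32144017   55.        ]
 [ 488.21722617 -231.6176381    55.        ]] -0.37586887257455576
[[-0.949  0.314 -0.   ]
 [ 0.314  0.949 -0.002]
 [-0.    -0.002 -1.   ]]
```

Request:
jog_arm:
  increments: "-.65 -.29 0 0 0 0;-.65 -.29 0 0 0 0;-.65 -.29 0 0 0 0;-.65 -.29 0 0 0 0;-.65 -.29 0 0 0 0"
  claw: 0

```text
t: 0.52
ee_pos: [310.3, 519.8, 230.8]
tcp_rot: [-0.0, 0.159, 0.987, -0.0]
wrist_force: [1.2, -0.3, -0.2]
opening: 0.3
grip_force: 0.0
```

Request:
jog_arm:
  increments: "-.65 -.29 0 0 0 0;-.65 -.29 0 0 0 0;-.65 -.29 0 0 0 0;-.65 -.29 0 0 0 0;-.65 -.29 0 0 0 0"

```text
t: 0.93
ee_pos: [415.4, 423.9, 230.9]
tcp_rot: [-0.0, 0.159, 0.987, -0.0]
wrist_force: [-0.3, 0.0, -0.2]
opening: 0.004
grip_force: 0.0
```

Request:
jog_arm:
  increments: "-.65 -.29 0 0 0 0;-.65 -.29 0 0 0 0;-.65 -.29 0 0 0 0;-.65 -.29 0 0 0 0;-.65 -.29 0 0 0 0"

```text
t: 1.35
ee_pos: [520.5, 328.1, 230.9]
tcp_rot: [-0.0, 0.159, 0.987, -0.0]
wrist_force: [-0.1, 0.1, -0.5]
opening: -0.001
grip_force: 0.0
```

Motion follows the commands. Next is the swing to in front of the scale.

Request:
jog_arm:
  increments: "-.11 -.73 0 0 0 0;-.11 -.73 0 0 0 0;-.11 -.73 0 0 0 0;-.11 -.73 0 0 0 0;-.11 -.73 0 0 0 0"

```text
t: 1.77
ee_pos: [494.3, 182.2, 230.8]
tcp_rot: [-0.0, 0.159, 0.987, -0.0]
wrist_force: [0.8, 0.7, 0.3]
opening: 0.002
grip_force: 0.0
```

Request:
jog_arm:
  increments: "-.11 -.73 0 0 0 0;-.11 -.73 0 0 0 0;-.11 -.73 0 0 0 0;-.11 -.73 0 0 0 0;-.11 -.73 0 0 0 0"

```text
t: 2.18
ee_pos: [469.1, 36.8, 231.0]
tcp_rot: [-0.0, 0.159, 0.987, 0.0]
wrist_force: [-0.2, -0.6, 0.5]
opening: -0.002
grip_force: 0.0
```

Request:
jog_arm:
  increments: "-.11 -.73 0 0 0 0;-.11 -.73 0 0 0 0;-.11 -.73 0 0 0 0;-.11 -.73 0 0 0 0;-.11 -.73 0 0 0 0"

```text
t: 2.6
ee_pos: [444.1, -108.6, 231.1]
tcp_rot: [-0.0, 0.159, 0.987, 0.0]
wrist_force: [0.7, -0.1, 1.0]
opening: 0.005
grip_force: 0.0
```

Request:
jog_arm:
  increments: "-.11 -.73 0 0 0 0;-.11 -.73 0 0 0 0;-.11 -.73 0 0 0 0;-.11 -.73 0 0 0 0;-.11 -.73 0 0 0 0"

```text
t: 3.02
ee_pos: [419.1, -254.0, 231.1]
tcp_rot: [0.0, 0.159, 0.987, 0.0]
wrist_force: [0.2, 0.8, -0.5]
opening: 0.003
grip_force: 0.0
```

```bash
python3 -c "
from workcell import env
s=env.read_state();print(s['qpos'].round(2),s['ee_pos'])"
```

```text
[-0.26 -0.06  0.74  1.86  0.04  1.32  1.72] [ 419.10030693 -254.02640164  231.14286362]
```

Request:
jog_arm:
  increments: "0 0 0 0 0 .974;0 0 0 0 0 .974;0 0 0 0 0 .974;0 0 0 0 0 .974;0 0 0 0 0 .974"

```text
t: 3.43
ee_pos: [419.5, -252.7, 230.9]
tcp_rot: [-0.0, 0.405, 0.914, 0.0]
wrist_force: [-0.5, 0.4, -0.6]
opening: 0.001
grip_force: 0.0
```

```bash
python3 -c "
from workcell import env
s=env.read_state();print(s['qpos'].round(2),s['ee_pos'])"
```

```text
[-0.24 -0.05  0.72  1.86  0.04  1.32  1.2 ] [ 419.51978125 -252.70899696  230.94154154]
```

Request:
jog_arm:
  increments: "0 0 0 0 0 .974;0 0 0 0 0 .974;0 0 0 0 0 .974;0 0 0 0 0 .974;0 0 0 0 0 .974"

```text
t: 3.85
ee_pos: [419.5, -252.6, 230.9]
tcp_rot: [-0.0, 0.623, 0.782, -0.0]
wrist_force: [0.3, 0.2, 0.5]
opening: -0.001
grip_force: 0.0
```

Request:
jog_arm:
  increments: "0 0 0 0 0 .974;0 0 0 0 0 .974;0 0 0 0 0 .974;0 0 0 0 0 .974;0 0 0 0 0 .974"

```text
t: 4.27
ee_pos: [419.5, -252.6, 230.9]
tcp_rot: [-0.0, 0.8, 0.6, -0.0]
wrist_force: [-0.7, 0.5, 0.8]
opening: 0.002
grip_force: 0.0
```

Request:
jog_arm:
  increments: "0 0 0 0 0 .974;0 0 0 0 0 .974;0 0 0 0 0 .974;0 0 0 0 0 .974;0 0 0 0 0 .974"

```text
t: 4.68
ee_pos: [419.5, -252.6, 230.9]
tcp_rot: [-0.0, 0.926, 0.379, -0.0]
wrist_force: [0.3, -0.8, -0.1]
opening: -0.003
grip_force: 0.0
```

Request:
jog_arm:
  increments: "0 0 0 0 0 .974;0 0 0 0 0 .974;0 0 0 0 0 .974;0 0 0 0 0 .974;0 0 0 0 0 .974"

```text
t: 5.1
ee_pos: [419.5, -252.6, 230.9]
tcp_rot: [-0.0, 0.991, 0.133, -0.0]
wrist_force: [-0.7, 0.0, 0.1]
opening: 0.001
grip_force: 0.0
```

Request:
jog_arm:
  increments: "0 0 0 0 .75 0;0 0 0 0 .75 0;0 0 0 0 .75 0;0 0 0 0 .75 0;0 0 0 0 .75 0"

```text
t: 5.52
ee_pos: [419.8, -252.7, 231.5]
tcp_rot: [-0.027, 0.971, 0.133, 0.195]
wrist_force: [0.6, -0.2, -0.7]
opening: 0.0
grip_force: 0.0
```

Request:
jog_arm:
  increments: "0 0 0 0 .75 0;0 0 0 0 .75 0;0 0 0 0 .75 0;0 0 0 0 .75 0;0 0 0 0 .75 0"

```text
t: 5.93
ee_pos: [419.4, -253.4, 231.5]
tcp_rot: [-0.051, 0.915, 0.125, 0.381]
wrist_force: [0.5, 0.9, -0.5]
opening: 0.0
grip_force: 0.0
```

```bash
cat >> h.py <<'E'
from scipy.spatial.transform import Rotation as R
SC=[546.0,-215.5,0.2725]
def st():
    from workcell import env
    s=env.read_state(); q=s["tcp_rot"]; M=R.from_quat(np.r_[q[1:],q[0]]).as_matrix()
    Z=R.from_euler("z",SC[2]).as_matrix(); return s,M,Z
def rep():
    s,M,Z=st(); print("t",round(s["t"],2),"scale-frame tcp",(Z.T@(s["ee_pos"]-[SC[0],SC[1],0])).round(1),"F",(Z.T@s["wrist_force"]).round(1),"q",s["qpos"].round(2)); print((Z.T@M).round(3))
E
python3 -c "from h import *;rep()"
```

```text
t 5.93 scale-frame tcp [-132.1   -2.4  231.5] F [ 0.7  0.7 -0.5] q [ 0.37 -0.29  0.56  2.25 -0.72  0.95  0.01]
[[ 0.704 -0.002  0.71 ]
 [-0.001 -1.    -0.003]
 [ 0.71   0.001 -0.704]]
```

Request:
jog_arm:
  increments: "-.384 -.012 .684 0 0 0;-.384 -.012 .684 0 0 0;-.384 -.012 .684 0 0 0;-.384 -.012 .684 0 0 0;-.384 -.012 .684 0 0 0"

```text
t: 6.35
ee_pos: [460.2, -239.1, 79.2]
tcp_rot: [-0.051, 0.915, 0.125, 0.379]
wrist_force: [0.5, 0.3, 0.5]
opening: 0.001
grip_force: 0.0
```

```bash
cat > look.py <<'E'
import sys
from h import *
from workcell import env
n=sys.argv[1]; out=[]
for c,(x,y) in(("top",(360,190)),("side",(230,220))):
    f=env.grab_frame(c); out.append(cv2.resize(f["color"][y:y+150,x:x+150,::-1],(400,400),interpolation=cv2.INTER_CUBIC))
cv2.imwrite(f"pics/{n}.png",np.hstack(out)); rep()
E
python3 look.py l1
```

```text
t 6.45 scale-frame tcp [-90.8   4.5  73.3] F [-0.5  0.8 -1.2] q [ 0.24  0.07  0.67  2.37 -1.21  0.81  0.53]
[[ 0.714  0.001  0.7  ]
 [-0.005 -1.     0.007]
 [ 0.7   -0.008 -0.714]]
```

View pics/l1.png

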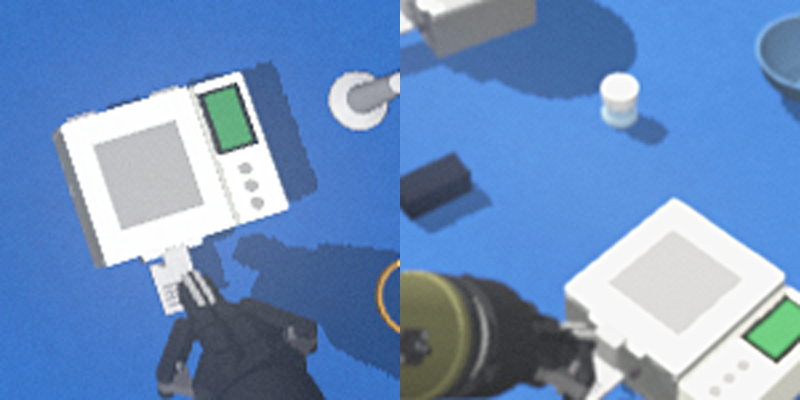

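The top crop shows the shut fingertips near (195,272), i.e. full-frame pixel (433,292). The pad shows at about (170,285). I'll check that offset against the parallax.

Run:
```python
from h import *
rep(); s,M,Z=st()
for n,(x,y) in(("top",(360,190)),("side",(230,220))):
    f=pickle.load(open(n+"0.pkl","rb"))
    pts=np.vstack([s["ee_pos"],w(SC,[[-91,0,36],[-112,17,36],[-112,-17,36]])])
    print(n,((proj(f,pts)-[x,y])*400/150).round(0).tolist())
```

```text
t 6.45 scale-frame tcp [-90.8   4.5  73.3] F [-0.5  0.8 -1.2] q [ 0.24  0.07  0.67  2.37 -1.21  0.81  0.53]
[[ 0.714  0.001  0.7  ]
 [-0.005 -1.     0.007]
 [ 0.7   -0.008 -0.714]]
top [[184.0, 282.0], [178.0, 281.0], [167.0, 312.0], [206.0, 300.0]]
side [[184.0, 342.0], [189.0, 378.0], [151.0, 382.0], [185.0, 410.0]]
```

Request:
jog_arm:
  increments: "0 0 0 0 0 0;0 0 0 0 0 0;0 0 0 0 0 0;0 0 0 0 0 0;0 0 0 0 0 0"

```text
t: 6.87
ee_pos: [460.8, -240.0, 82.6]
tcp_rot: [-0.051, 0.915, 0.125, 0.381]
wrist_force: [-0.3, -0.4, 0.2]
opening: 0.002
grip_force: 0.0
```

```bash
python3 -c "from h import *;rep()"
```

```text
t 6.87 scale-frame tcp [-88.6  -0.6  82.6] F [-0.4 -0.3  0.2] q [ 0.24  0.06  0.67  2.36 -1.21  0.81  0.53]
[[ 0.705 -0.001  0.71 ]
 [ 0.001 -1.    -0.003]
 [ 0.71   0.002 -0.705]]
```

Request:
jog_arm:
  increments: "-.14 0 .14 0 0 0;-.14 0 .14 0 0 0;-.14 0 .14 0 0 0;-.12 0 .12 0 0 0;-.08 0 .08 0 0 0"

```text
t: 7.28
ee_pos: [460.3, -239.2, 45.7]
tcp_rot: [-0.052, 0.915, 0.125, 0.38]
wrist_force: [0.3, 0.2, 0.0]
opening: 0.004
grip_force: 0.0
```

Request:
jog_arm:
  increments: "-.03 0 .03 0 0 0;-.03 0 .03 0 0 0;-.03 0 .03 0 0 0;0 0 0 0 0 0;0 0 0 0 0 0"

```text
t: 7.7
ee_pos: [460.4, -239.3, 40.6]
tcp_rot: [-0.052, 0.915, 0.125, 0.38]
wrist_force: [-0.7, -0.7, 1.3]
opening: -0.005
grip_force: 0.8
```

```bash
python3 -c "from h import *;rep()"
```

```text
t 7.7 scale-frame tcp [-88.9   0.1  40.6] F [-0.8 -0.5  1.3] q [ 0.27  0.18  0.66  2.38 -1.37  0.84  0.7 ]
[[ 0.706 -0.001  0.708]
 [-0.    -1.    -0.001]
 [ 0.708  0.    -0.706]]
```

Request:
jog_arm:
  increments: "-.03 0 .03 0 0 0;-.03 0 .03 0 0 0;-.03 0 .03 0 0 0;0 0 0 0 0 0;0 0 0 0 0 0"

```text
t: 8.12
ee_pos: [460.5, -239.3, 35.3]
tcp_rot: [-0.052, 0.915, 0.125, 0.38]
wrist_force: [1.4, -0.2, 3.3]
opening: -0.001
grip_force: 1.9
```

Request:
jog_arm:
  increments: "0 0 0 0 0 0;0 0 0 0 0 0;0 0 0 0 0 0;0 0 0 0 0 0;0 0 0 0 0 0"

```text
t: 8.53
ee_pos: [460.4, -239.2, 35.3]
tcp_rot: [-0.052, 0.915, 0.125, 0.379]
wrist_force: [1.3, -1.0, 3.6]
opening: 0.001
grip_force: 1.8
```

```bash
python3 look.py l2
```

```text
t 8.63 scale-frame tcp [-88.8   0.2  35.3] F [ 1.5 -1.4  3.9] q [ 0.27  0.2   0.65  2.38 -1.39  0.84  0.72]
[[ 0.707 -0.001  0.708]
 [-0.    -1.    -0.001]
 [ 0.708  0.    -0.707]]
```

View pics/l2.png

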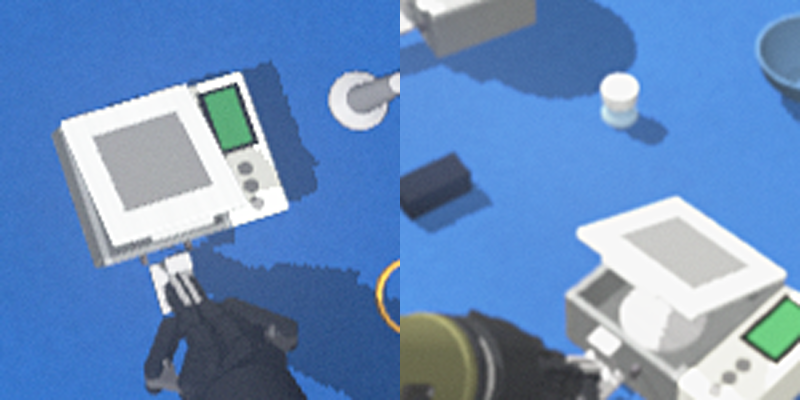

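The lid has sprung up: in the side crop its raised front edge is near (690,318) and the pan shows beneath. The housing has not moved. Next I bring the fingertip up and in under the lid's front edge.

Request:
jog_arm:
  increments: ".145 0 -.166 0 0 0;.145 0 -.166 0 0 0;.145 0 -.166 0 0 0;.145 0 -.166 0 0 0;.145 0 -.166 0 0 0"

```text
t: 9.05
ee_pos: [456.0, -239.0, 77.9]
tcp_rot: [-0.052, 0.916, 0.125, 0.378]
wrist_force: [0.7, 0.1, 0.1]
opening: -0.003
grip_force: 0.0
```

Request:
jog_arm:
  increments: "0 0 0 0 0 0;.2 0 .2 0 0 0;.2 0 .2 0 0 0;.2 0 .2 0 0 0;.1 0 .1 0 0 0"

```text
t: 9.47
ee_pos: [496.9, -227.6, 78.2]
tcp_rot: [-0.053, 0.915, 0.126, 0.379]
wrist_force: [0.2, -0.7, -0.3]
opening: 0.0
grip_force: 0.0
```

```bash
python3 -c "from h import *;rep()"
```

```text
t 9.47 scale-frame tcp [-50.5   1.6  78.2] F [ 0.  -0.8 -0.3] q [ 0.19  0.1   0.63  2.33 -1.28  0.77  0.5 ]
[[ 0.708  0.002  0.706]
 [ 0.001 -1.     0.002]
 [ 0.706 -0.001 -0.708]]
```

Request:
jog_arm:
  increments: ".127 0 -.015 0 0 0;.127 0 -.015 0 0 0;.127 0 -.015 0 0 0;.127 0 -.015 0 0 0;.127 0 -.015 0 0 0"

```text
t: 9.88
ee_pos: [510.6, -225.2, 99.5]
tcp_rot: [-0.052, 0.915, 0.125, 0.379]
wrist_force: [-1.0, 0.8, -0.1]
opening: -0.004
grip_force: 0.5
```

Request:
jog_arm:
  increments: ".127 0 -.015 0 0 0;.127 0 -.015 0 0 0;.127 0 -.015 0 0 0;.127 0 -.015 0 0 0;.127 0 -.015 0 0 0"

```text
t: 10.3
ee_pos: [526.2, -220.6, 119.7]
tcp_rot: [-0.052, 0.915, 0.125, 0.379]
wrist_force: [0.5, -0.0, -1.4]
opening: -0.003
grip_force: 0.4
```

```bash
python3 look.py l3
```

```text
t 10.4 scale-frame tcp [-19.8   0.4 120.3] F [-0.1  0.1  0.4] q [ 0.14  0.03  0.6   2.28 -1.16  0.74  0.31]
[[ 0.706  0.     0.708]
 [ 0.001 -1.    -0.   ]
 [ 0.708  0.001 -0.706]]
```

View pics/l3.png

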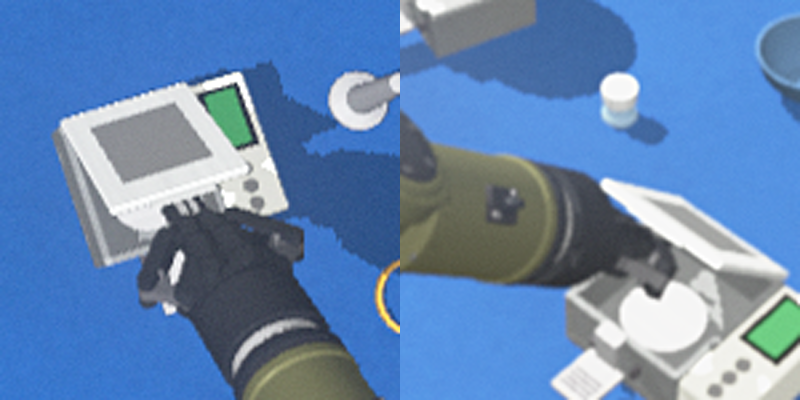

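The lid has risen to roughly 45° with the fingertips under its front edge, top crop (190,205). The tab has sprung back and the housing has not moved. I'll carry on along the arc.

Request:
jog_arm:
  increments: ".087 0 .016 0 0 0;.087 0 .016 0 0 0;.087 0 .016 0 0 0;.087 0 .016 0 0 0;.087 0 .016 0 0 0"

```text
t: 10.82
ee_pos: [540.2, -216.7, 129.4]
tcp_rot: [-0.052, 0.915, 0.125, 0.379]
wrist_force: [-0.3, -0.8, -0.5]
opening: 0.004
grip_force: 0.4
```

Request:
jog_arm:
  increments: ".087 0 .016 0 0 0;.087 0 .016 0 0 0;.087 0 .016 0 0 0;.087 0 .016 0 0 0;.087 0 .016 0 0 0"

```text
t: 11.23
ee_pos: [554.2, -212.7, 139.4]
tcp_rot: [-0.052, 0.915, 0.125, 0.379]
wrist_force: [-0.6, 0.8, -1.4]
opening: -0.004
grip_force: 0.3
```

Request:
jog_arm:
  increments: ".074 0 .042 0 0 0;.074 0 .042 0 0 0;.074 0 .042 0 0 0;.074 0 .042 0 0 0;.074 0 .042 0 0 0"

```text
t: 11.65
ee_pos: [570.1, -208.5, 143.9]
tcp_rot: [-0.052, 0.915, 0.125, 0.379]
wrist_force: [-1.0, 0.4, -0.1]
opening: -0.001
grip_force: 0.3
```

Request:
jog_arm:
  increments: ".074 0 .042 0 0 0;.074 0 .042 0 0 0;.074 0 .042 0 0 0;.074 0 .042 0 0 0;.074 0 .042 0 0 0"

```text
t: 12.07
ee_pos: [585.8, -203.9, 148.2]
tcp_rot: [-0.052, 0.915, 0.125, 0.379]
wrist_force: [-0.8, 0.2, -1.3]
opening: 0.001
grip_force: 0.2
```

```bash
python3 look.py l4
```

```text
t 12.17 scale-frame tcp [ 41.9   0.6 148.6] F [ 0.2  0.4 -0.2] q [ 0.08  0.06  0.55  2.18 -1.12  0.69  0.15]
[[ 0.707  0.     0.707]
 [ 0.    -1.     0.   ]
 [ 0.707  0.    -0.707]]
```

View pics/l4.png

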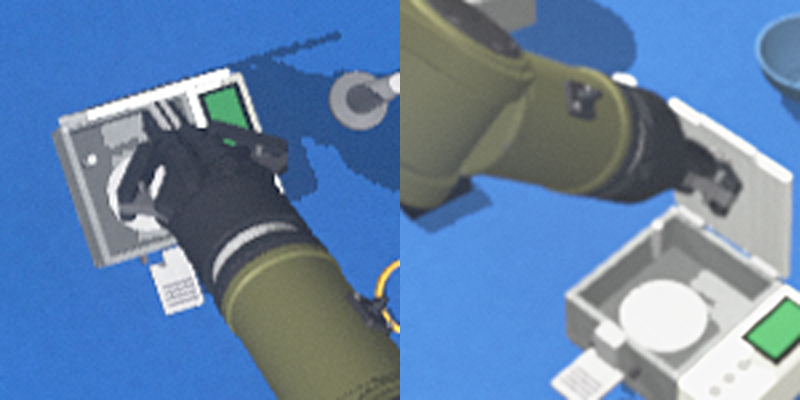

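The lid stands nearly upright, seen edge-on in the top crop along (60,120)–(230,75). I'll push it the rest of the way to the stop and watch the force.

Request:
jog_arm:
  increments: ".057 0 .077 0 0 0;.057 0 .077 0 0 0;.057 0 .077 0 0 0;.057 0 .077 0 0 0;.057 0 .077 0 0 0"

```text
t: 12.58
ee_pos: [604.2, -198.9, 145.4]
tcp_rot: [-0.052, 0.915, 0.125, 0.379]
wrist_force: [0.0, 0.0, 0.8]
opening: -0.0
grip_force: 0.2
```

Request:
jog_arm:
  increments: ".057 0 .077 0 0 0;.057 0 .077 0 0 0;.057 0 .077 0 0 0;.03 0 .04 0 0 0;0 0 0 0 0 0"

```text
t: 13.0
ee_pos: [617.0, -195.0, 143.3]
tcp_rot: [-0.052, 0.915, 0.126, 0.379]
wrist_force: [-0.2, -0.1, -0.0]
opening: 0.003
grip_force: 0.0
```

Request:
jog_arm:
  increments: ".03 0 .04 0 0 0;.02 0 .03 0 0 0;0 0 0 0 0 0;0 0 0 0 0 0;0 0 0 0 0 0"

```text
t: 13.42
ee_pos: [619.9, -194.6, 143.0]
tcp_rot: [-0.052, 0.915, 0.125, 0.379]
wrist_force: [-0.3, 0.0, -0.7]
opening: -0.002
grip_force: 0.0
```

```bash
python3 -c "from h import *;rep()"
```

```text
t 13.42 scale-frame tcp [ 76.8   0.3 143. ] F [-0.3  0.1 -0.7] q [ 0.06  0.12  0.52  2.14 -1.17  0.67  0.14]
[[ 0.707 -0.001  0.707]
 [-0.001 -1.    -0.   ]
 [ 0.707 -0.    -0.707]]
```

Request:
jog_arm:
  increments: ".03 0 .04 0 0 0;.03 0 .04 0 0 0;.03 0 .04 0 0 0;0 0 0 0 0 0;0 0 0 0 0 0"

```text
t: 13.83
ee_pos: [625.2, -193.4, 141.9]
tcp_rot: [-0.052, 0.915, 0.125, 0.379]
wrist_force: [-6.4, -0.7, 2.8]
opening: 0.005
grip_force: 3.2
```

```bash
python3 look.py l5
```

```text
t 13.93 scale-frame tcp [ 8.22e+01 -1.00e-01  1.42e+02] F [-5.9  0.7  3. ] q [ 0.05  0.13  0.52  2.13 -1.18  0.67  0.14]
[[ 0.707 -0.001  0.707]
 [-0.001 -1.    -0.001]
 [ 0.707 -0.    -0.707]]
```

View pics/l5.png

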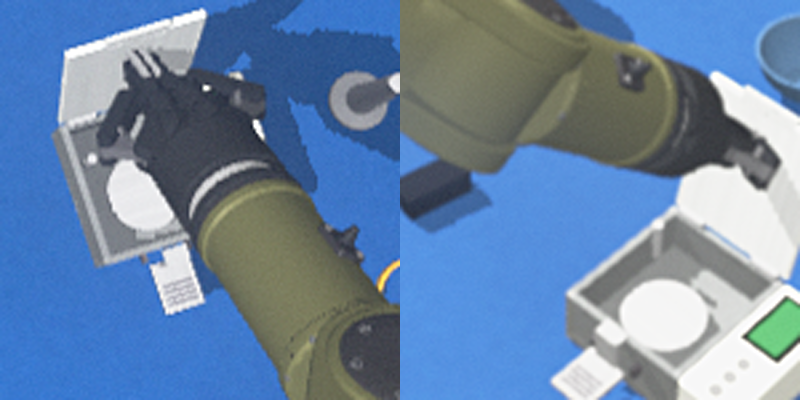

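The force is 6–7 N and the lid leans back past upright, so it is at its stop. The housing has not moved. Backing out along the finger axis.

Request:
jog_arm:
  increments: "0 0 -.1 0 0 0;0 0 -.3 0 0 0;0 0 -.5 0 0 0;0 0 -.5 0 0 0;0 0 -.5 0 0 0"

```text
t: 14.35
ee_pos: [573.5, -207.2, 196.4]
tcp_rot: [-0.052, 0.915, 0.125, 0.379]
wrist_force: [0.2, -1.4, -0.0]
opening: -0.001
grip_force: 0.0
```

Request:
jog_arm:
  increments: "0 0 -.5 0 0 0;0 0 -.5 0 0 0;0 0 -.5 0 0 0;0 0 -.3 0 0 0;0 0 -.1 0 0 0"

```text
t: 14.77
ee_pos: [521.9, -223.1, 252.3]
tcp_rot: [-0.051, 0.915, 0.125, 0.381]
wrist_force: [0.4, -0.2, 1.5]
opening: -0.004
grip_force: 0.0
```

Request:
jog_arm:
  increments: "0 0 0 0 0 0;0 0 0 0 0 0;0 0 0 0 0 0;0 0 0 0 0 0;0 0 0 0 0 0"

```text
t: 15.18
ee_pos: [522.3, -221.2, 248.6]
tcp_rot: [-0.052, 0.916, 0.125, 0.378]
wrist_force: [-0.8, 0.6, -1.0]
opening: -0.002
grip_force: 0.0
```

```bash
python3 look.py l6
python3 - <<'E'
from h import *
a=1.85
P=[[60+120*-np.cos(a),y,55+120*np.sin(a)] for y in(55,-55)]+[[60,55,55],[60,-55,55]]
for n,(x,y) in(("top",(360,190)),("side",(230,220))):
    f=pickle.load(open(n+"0.pkl","rb")); print(n,((proj(f,w(SC,P))-[x,y])*400/150).round(0).tolist())
E
```

```text
t 15.28 scale-frame tcp [-24.5   0.7 248.9] F [0.1 0.2 0.6] q [ 0.13 -0.2   0.55  2.15 -0.74  0.82 -0.17]
[[ 0.708 -0.     0.706]
 [-0.    -1.     0.   ]
 [ 0.706 -0.001 -0.708]]
top [[69.0, 58.0], [210.0, 16.0], [61.0, 124.0], [187.0, 86.0]]
side [[308.0, 76.0], [428.0, 150.0], [273.0, 205.0], [385.0, 282.0]]
```

View pics/l6.png

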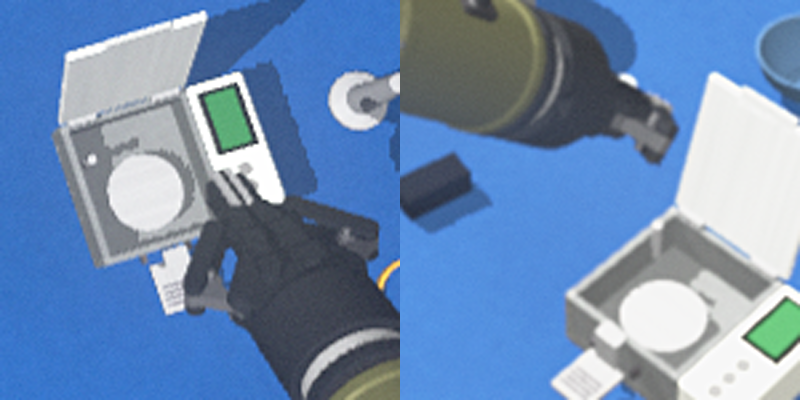

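The lid's top corners show at (65,52) and (207,12), against (69,58) and (210,16) predicted for 1.85 rad. The lid is fully open and the arm is clear of it.

```bash
python3 -c "
from workcell import env
print(env.finish_job())"
```

```text
the job is handed in; nothing more can be done
None
```

The gem scale is open and the job is handed in at about 15 s: the tab was pressed, the lid sprang up by itself and was pushed back to its stop, and the arm is clear with the scale not visibly moved; the hand-in gave no verdict.

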